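# Lean a repaired board on the inspection rest

## Task

Pick up the green circuit board and lean it on the yellow sloped inspection rest: component side outwards, white connector at the top, lower edge standing on the lip, flat against the backstop and centred across it to about a centimetre. Set it in place by hand, gently, before letting go (no dropping or tossing), do not change the slope of the backstop, and leave the red board, the meter, the jar and the cup where they are.

Things in the scene. Friction and masses are not known exactly. Their poses are not given: they have to be found in the camera images.
- green_board: Circuit board on an aluminium carrier, green on top: a rigid slab 104 (x) x 56 (y) x 8 mm (z), about 0.12 kg. Origin: centre of its underside. z: normal, out of the component side; x: along its length towards the white connector end. Components rise up to 12 mm above the green face, at least 10 mm in from the long edges. It starts level, face up, x within 45 degrees of world +x.
- pad_a: Fixed grey block 84 (x) x 34 (y) x 20 mm under the green board at the start. Origin: centre of its underside, on the bench. The board lies on it, centred to within 7 mm and lined up to 3 degrees, underside 20 mm above the bench, long edges overhanging by about 11 mm; the bench beside is free, so the board can be taken across its 56 mm width from above.
- green_foot (a point): Middle of the edge of the green board's underside at the end without connector: 52 mm from its origin along -x. This edge goes on the lip.
- green_head (a point): Middle of the edge of the green board's underside at the connector end: 52 mm from its origin along +x. The connector is a white block 12 x 36 mm, 12 mm high, 2 mm in from this end.
- backstop: Yellow sloped plate with a lip along its foot. Origin: middle of the gutter corner where face and lip meet, 45 mm above the bench. x: up the slope along the face; y: across; z: normal out of the face, up and towards the robot. Face: plane z = 0, x 0 to 110 mm, y -20 to +20 mm; plate 6 mm thick. Lip: x -8 to 0, 10 mm high (z), 40 mm wide.
- backstop_top (a point): Middle of the upper edge of the backstop's face, 110 mm up the slope from its origin. The plate hinges about its y axis at the origin with very stiff friction (4 N m), set 36 to 45 degrees from level, different each time: read it from the attitude.
- rest: Grey base of the inspection rest, 120 x 76 x 12 mm, screwed to the bench, carrying the backstop. Origin: on the bench under the gutter; x: the way the slope rises, within 18 degrees of world +x. A seated board overhangs the plate by 8 mm each side, and at mid-slope nothing but this base lies beside the plate, so fingers on the board's long edges have room.
- red_board: A second board of the same size and shape but red, on its own grey block. Origin: centre of its underside. Leave alone.
- meter: Orange multimeter with a black front lying on the bench, 150 x 75 x 46 mm. Origin: centre of its underside. Leave alone.
- jar: Small closed jar with a green cap, 52 mm across, 55 mm high. Origin: centre of its underside. Leave alone.
- cup: Small open red cup, 68 mm across, 60 mm high. Origin: centre of its underside. Leave alone.
Mind the look-alikes: they are no part of the job. Leave any black or blue look-alike of the green_board alone. Of the things shaped like the rest, the grey one is meant.

How it is judged:
By the outcome, as a careful person would: the job done as asked, in the order asked, and still so for the second after the job is handed in, with the robot touching nothing.
It also fails if it takes over 45 s, if anything falls off the work surface, if the arm or the gripper's body presses on something with over 40 N, if the wrist force passes 120 N, or if a joint passes its speed limit or range.

## Robot

A 6-joint arm with a two-finger parallel gripper is mounted at the origin on the work surface. World frame = base frame: x ahead of the robot, y to its left, z up, the work surface at z = 0. Lengths are in m, angles in rad, forces in N, time in s.
With the tool pointing down it reaches from about 0.25 to 0.725 m from the base axis. Payload 4 kg.
Tool frame: the origin (TCP) lies midway between the tips of the shut fingers; the grasp point (between the pads) lies 19 mm behind it; z points along the fingers, y is the line along which they close (so a half turn about z gives the same grasp; the last joint's range is limited). The gripper opens to 85 mm and grips with 20 to 120 N. Pads are 22 mm wide; open, the fingers measure 114 mm over their backs; the gripper's body (76 mm by 85 mm) begins 54 mm behind the grasp point. The pads swing forward as they close: fully open they stand 13 mm farther back than shut.
Start: joints at [-1.242, 0.241, 0.005, 1.335, 0, 1.571], TCP at [0.161, -0.473, 0.231] pointing down, gripper open.
Joint ranges: [-2.72, 2.72], [-1.05, 1.87], [-1.09, 1.28], [-1.99, 2.15], [-1.42, 1.44], [-3.14, 3.14]. Speed limits (rad/s): [2.79, 2.79, 3.14, 3.14, 3.14, 3.14].

## Interface

Orientations are given as a rotation vector (axis times angle).
In Python, from plant import ctrl gives the robot as it stands.
- The arm moves only by the shell command python3 -m pendant 'ROWS' [OPENING] [FORCE]. ROWS is JSON, a list that holds one entry, the list of rows, each a list of 6 numbers: the shift along the tool's x, y, z in mm, then the turn, a rotation vector about the tool's x, y, z in rad. In form: [[[tx, ty, tz, rx, ry, rz], ...]]. A call has 1 to 20 rows; each row is the pose to reach, as a shift and turn from the pose commanded when the call began, along the tool's axes at that moment; what a row does not reach only later rows make up. A row lasts 1/12 s, in which the tool goes at most 41.7 mm and 7.16 degrees, less where a joint would pass 70% of its speed; a pose out of reach is approached as far as the arm can. A call with a gripper value outside its range is refused whole. OPENING is the closure in counts, from 0 (fully open) to 255 (shut), set as the call begins (- or left out, the last holds). The fingers move at their own pace and stop on an object; FORCE is the grip in N (left out, the last holds). Time passes only in rows, so rows that repeat a pose let the fingers close. It gives the time, the measured TCP pose, the force, the opening and the grip force at its end, in the units of the state.
- ctrl.observe(): the state, without advancing time (a new reading comes with each control period).
- ctrl.grab_frame(name): name is "side" or "top" or "wrist"; returns (picture, depth): 420x560x3 uint8, red, green, blue; 420x560 float32, m along the optical axis (not along the pixel's ray), 0 where there is no reading.
- ctrl.camera_model(name): a dict with "fx", "fy", "cx", "cy" (pixels), "rvec" (rotation vector, rad) and "tvec" (3), from world to camera coordinates, as OpenCV has them. Camera axes: x right, y down, z forward; pixel columns grow to the right and rows downward; lengths in m; the calibration is good to about 2 mm. A picture is of the moment at which its call begins: read the wrist's pose just before it. camera_model takes no time and is no camera call; for the wrist camera it gives the pose at the moment of the call.
- ctrl.sign_off(): hands the job in; it is judged then, once.
The state is a dict: "time": time; "joint_pos": joint angles; "dq": joint speeds; "effort": joint torques, N m; "tool_pos": TCP position; "ee_rot": TCP orientation; "ft_force": force on the tool from outside, world axes, zero at the start; "ft_torque": the same for the moment, N m; "opening": finger opening in m; "finger_force": force on a finger pad.
Only numpy, scipy, OpenCV 4.12 (cv2) and the standard library are available. Lean on these libraries where they do the work, as an engineer would, in place of code of your own. Each camera call takes 0.05 s, during which the arm holds its last target. There are 200 camera calls.

## Working session

There is one attempt and no reset: what is moved stays moved. The work goes in short steps, Python scripts to look and compute and a shell command to move; the robot and the scene stay as the last step left them, time stands still between calls to the robot, and variables do not carry over. Pictures are saved under pics/ and viewed, at most 10 in all, crops included, and the job is handed in when it is done.

```bash
mkdir -p pics; ls
cat > h.py <<'E'
import numpy as np,cv2
from scipy.spatial.transform import Rotation as R
from plant import ctrl
def cam(n):
    m=ctrl.camera_model(n);Rc=R.from_rotvec(np.ravel(m["rvec"])).as_matrix();return m,Rc,np.ravel(m["tvec"])
def grab(n,f=None):
    c=cam(n);p,d=ctrl.grab_frame(n)
    if f: cv2.imwrite("pics/"+f,p[:,:,::-1])
    return p,d,c
def cloud(d,c):
    m,Rc,t=c;v,u=np.mgrid[:d.shape[0],:d.shape[1]]
    P=np.stack([(u-m["cx"])/m["fx"]*d,(v-m["cy"])/m["fy"]*d,d],-1)
    return (P-t)@Rc
def ray(uv,c,z):
    m,Rc,t=c;uv=np.atleast_2d(uv).astype(float)
    D=np.c_[(uv[:,0]-m["cx"])/m["fx"],(uv[:,1]-m["cy"])/m["fy"],np.ones(len(uv))]@Rc
    o=-Rc.T@t;return o+D*((z-o[2])/D[:,2])[:,None]
def tool():
    s=ctrl.observe();return np.array(s["tool_pos"]),R.from_rotvec(s["ee_rot"])
E
python3 - <<'E'
from h import *
s=ctrl.observe();print(s)
a=grab("top","top0.png");b=grab("side","side0.png")
np.savez("f0.npz",tp=a[0],td=a[1],sp=b[0],sd=b[1])
for n in("top","side"):
    m,Rc,t=cam(n);print(n,m["fx"],-Rc.T@t,Rc[2])
E
```

```text
pics
{'time': 0.0, 'joint_pos': array([-1.24200042e+00,  2.41399520e-01,  3.74216202e-03,  1.33521153e+00,
        5.73768934e-06,  1.57083663e+00]), 'dq': array([-9.68004994e-04, -3.35549016e-04, -3.94589703e-04,  4.95950486e-04,
       -8.42318237e-04, -3.90573339e-05]), 'effort': array([-1.25630922e-04, -3.72316468e+01,  2.52409065e+01,  1.71096559e-02,
       -4.74268484e-05,  2.58166715e-07]), 'tool_pos': array([ 0.16125064, -0.47262081,  0.23042653]), 'ee_rot': array([-3.09722710e+00, -5.13750938e-01,  5.23634877e-04]), 'ft_force': array([-0.79301673, -0.0875929 , -0.04724681]), 'ft_torque': array([ 0.00330086,  0.00960586, -0.03196261]), 'finger_force': 0.0, 'opening': 0.08560948210824255}
top 502.0993636325424 [ 0.43287928 -0.04298684  1.64668255] [ 0.1202251   0.0143188  -0.99264339]
side 397.41589282483733 [0.06831618 0.69452693 0.62758906] [ 0.49774139 -0.66910861 -0.55185793]
```

View pics/top0.png

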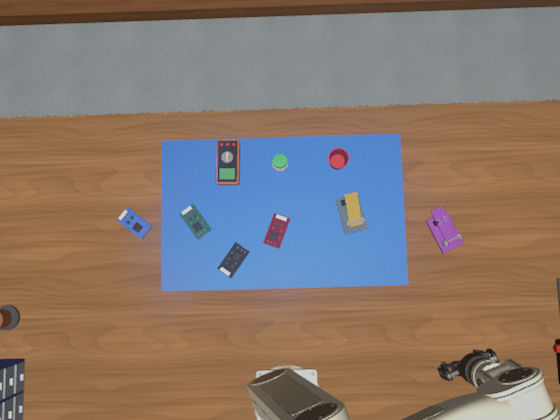

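View pics/side0.png

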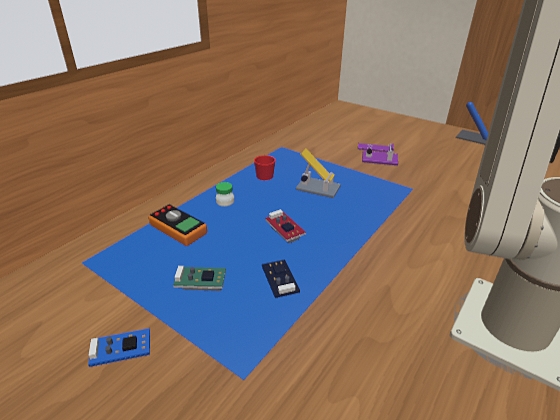

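Top view: green board at about (195,221) with its connector at (184,209); grey rest with yellow plate at (353,208), rising upwards (+x). Side view: green board (200,278), yellow plate (317,165). Next I measure both.

Run:
```python
from h import *
f=np.load("f0.npz")
for n,p,d in(("top",f["tp"],f["td"]),("side",f["sp"],f["sd"])):
    c=cam(n);X=cloud(d,c);h=cv2.cvtColor(p,cv2.COLOR_RGB2HSV)
    H,S,V=[h[...,i].astype(int) for i in range(3)]
    y=((H>15)&(H<32)&(S>120)&(V>120)); g=((H>60)&(H<95)&(S>60)&(V>25))
    if n=="top": wy=(330,180,380,235);wg=(172,198,216,245)
    else: wy=(290,140,345,190);wg=(165,255,235,300)
    for nm,mk,w in(("yel",y,wy),("grn",g,wg)):
        b=np.zeros(mk.shape,bool);b[w[1]:w[3],w[0]:w[2]]=1;mk=(mk&b)
        q=mk&(d>0);P=X[q];m=np.median(P,0);P=P[np.linalg.norm(P-m,axis=1)<.1]
        mm=P.mean(0);U,s,Vt=np.linalg.svd(P-mm,full_matrices=False)
        print(n,nm,mk.sum(),len(P),mm.round(4),"n",Vt[2].round(3),"ax",Vt[0].round(3),"rms",s[2]/len(P)**.5, P.min(0).round(3),P.max(0).round(3))
        if nm=="grn":
            v,u=np.nonzero(mk);r=cv2.minAreaRect(np.c_[u,v].astype(np.float32));print(ray(cv2.boxPoints(r),c,.028).round(3))
```

```text
top yel 321 319 [ 0.5986 -0.2248  0.0826] n [ 0.631  0.135 -0.764] ax [-0.744 -0.176 -0.645] rms 0.003385950079470859 [ 0.546 -0.253  0.045] [ 0.64  -0.199  0.123]
top grn 301 300 [0.5738 0.2782 0.0284] n [-0.01   0.005  1.   ] ax [-0.813 -0.582 -0.005] rms 0.003997280997812369 [0.523 0.235 0.017] [0.628 0.326 0.043]
[[0.601 0.33  0.028]
 [0.63  0.287 0.028]
 [0.548 0.231 0.028]
 [0.52  0.273 0.028]]
side yel 310 302 [ 0.5947 -0.2203  0.0821] n [ 0.626  0.118 -0.771] ax [-0.755 -0.154 -0.637] rms 0.002631350839003583 [ 0.539 -0.262  0.037] [ 0.642 -0.192  0.12 ]
side grn 561 558 [0.5666 0.2846 0.0291] n [-0.005  0.012  1.   ] ax [-0.756 -0.654  0.004] rms 0.0018806647002619747 [0.517 0.233 0.024] [0.621 0.334 0.04 ]
[[0.598 0.336 0.028]
 [0.64  0.298 0.028]
 [0.548 0.229 0.028]
 [0.51  0.27  0.028]]
```

```bash
cat >> h.py <<'E'
def row(pos,Rt):
    """row from current measured pose to target"""
    p,r=tool();print("row",(r.inv().apply(np.array(pos)-p)*1e3).round(1),(r.inv()*Rt).as_rotvec().round(3))
def down(yaw,s=0.):  # tool x along yaw, tilted up slope by s
    x=np.array([np.cos(yaw)*np.cos(s),np.sin(yaw)*np.cos(s),np.sin(s)]);z=np.array([np.cos(yaw)*np.sin(s),np.sin(yaw)*np.sin(s),-np.cos(s)])
    return R.from_matrix(np.c_[x,np.cross(z,x),z])
E
python3 -c "
from h import *
row([.56,.27,.23],down(.63)); m,Rc,t=cam('wrist');p,r=tool();print(r.inv().apply(-Rc.T@t-p),r.inv().apply(Rc[2]))"
```

```text
row [ 617.2 -574.2    1.6] [-0.002 -0.    -0.301]
[ 7.47777774e-02 -1.59701314e-05 -1.43094305e-01] [-0.29118592  0.00120799  0.95666572]
```

```bash
python3 -m pendant '[[[300,-280,0,0,0,-0.15],[300,-280,0,0,0,-0.15],[300,-280,0,0,0,-0.15],[300,-280,0,0,0,-0.15],[300,-280,0,0,0,-0.15],[300,-280,0,0,0,-0.15],[300,-280,0,0,0,-0.15],[300,-280,0,0,0,-0.15],[300,-280,0,0,0,-0.15],[300,-280,0,0,0,-0.15],[617,-574,0,0,0,-0.3],[617,-574,0,0,0,-0.3],[617,-574,0,0,0,-0.3],[617,-574,0,0,0,-0.3],[617,-574,0,0,0,-0.3],[617,-574,0,0,0,-0.3],[617,-574,0,0,0,-0.3],[617,-574,0,0,0,-0.3],[617,-574,0,0,0,-0.3],[617,-574,0,0,0,-0.3]]]' 0 60; python3 -m pendant '[[[0,0,0,0,0,0],[0,0,0,0,0,0],[0,0,0,0,0,0]]]'
cat > gb.py <<'E'
from h import *
import sys
p,d,c=grab("wrist",sys.argv[1]);print(tool()[0],tool()[1].as_matrix()[:,0])
h=cv2.cvtColor(p,cv2.COLOR_RGB2HSV);H,S,V=[h[...,i].astype(int) for i in range(3)]
g=((H>60)&(H<95)&(S>60)&(V>25)).astype(np.uint8)
n,l,st,_=cv2.connectedComponentsWithStats(g);k=1+st[1:,4].argmax()
v,u=np.nonzero(l==k);P=ray(np.c_[u,v],c,.028)[:,:2]
r=cv2.minAreaRect((P*1000).astype(np.float32));print(len(u),r);print(cv2.boxPoints(r).round(1).tolist())
w=((S<40)&(V>170)).astype(np.uint8)
n,l,st,cc=cv2.connectedComponentsWithStats(w);k=1+st[1:,4].argmax();print("white",st[k],ray(cc[k],c,.04))
E
python3 gb.py w1.png
```

```text
time: 1.77
tool_pos: [0.5529, 0.2574, 0.2306]
ee_rot: [2.987, 0.972, -0.002]
ft_force: [1.2, -0.7, -0.3]
opening: 0.0854
finger_force: 0.0
time: 2.02
tool_pos: [0.5519, 0.2552, 0.2301]
ee_rot: [2.987, 0.972, -0.004]
ft_force: [-0.1, -0.0, -0.1]
opening: 0.0854
finger_force: 0.0
[0.55197925 0.25459767 0.23092525] [ 0.80903086  0.58776401 -0.00159116]
3569 ((573.1046752929688, 282.27215576171875), (102.7828598022461, 55.01383972167969), 35.09442138671875)
[[515.2000122070312, 275.20001220703125], [546.9000244140625, 230.1999969482422], [631.0, 289.29998779296875], [599.2999877929688, 334.29998779296875]]
white [ 472   24   40   43 1271] [[0.78172397 0.17263961 0.04      ]]
```

View pics/w1.png

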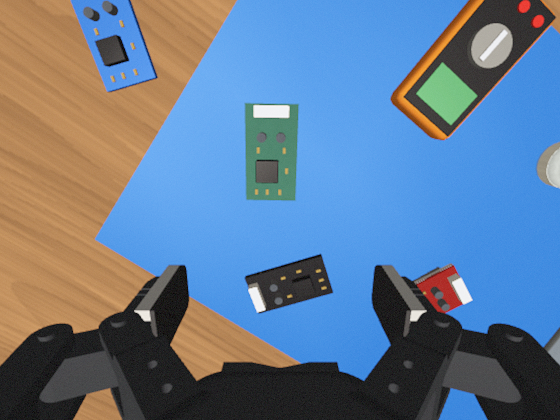

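The board is at (271,152) in the picture, connector at (271,111), and nothing obstructs the fingers beside it. Centre (0.573, 0.282), yaw 35.1°.

```bash
python3 -c "
from h import *
row([.573,.282,.006],down(.6125))"
```

```text
row [ 33.5  -9.8 224.9] [-0.     0.002  0.016]
```

```bash
python3 -m pendant '[[[33.5,-9.8,60,0,0,-0.016],[33.5,-9.8,120,0,0,-0.016],[33.5,-9.8,150,0,0,-0.016],[33.5,-9.8,175,0,0,-0.016],[33.5,-9.8,190,0,0,-0.016],[33.5,-9.8,205,0,0,-0.016],[33.5,-9.8,215,0,0,-0.016],[33.5,-9.8,224,0,0,-0.016],[33.5,-9.8,224,0,0,-0.016],[33.5,-9.8,224,0,0,-0.016],[33.5,-9.8,224,0,0,-0.016]]]' 0 60; python3 -c "
from h import *
row([.573,.282,.006],down(.6125))"
```

```text
time: 2.98
tool_pos: [0.5753, 0.2834, 0.0094]
ee_rot: [-2.979, -0.995, -0.005]
ft_force: [-0.3, -0.5, 0.3]
opening: 0.0855
finger_force: 0.0
row [-2.7 -0.2  3.4] [ 0.001 -0.003  0.032]
```

```bash
python3 -m pendant '[[[-2,0,3,0,0,0.032],[-2,0,3,0,0,0.032],[-2,0,3,0,0,0.032],[-2,0,3,0,0,0.032]]]' && python3 -m pendant '[[[0,0,0,0,0,0],[0,0,0,0,0,0],[0,0,0,0,0,0],[0,0,0,0,0,0],[0,0,0,0,0,0],[0,0,0,0,0,0],[0,0,0,0,0,0],[0,0,0,0,0,0]]]' 255 60
```

```text
time: 3.32
tool_pos: [0.5729, 0.2822, 0.0053]
ee_rot: [-2.995, -0.949, -0.003]
ft_force: [-0.4, 0.4, -0.1]
opening: 0.0855
finger_force: 0.0
time: 3.98
tool_pos: [0.5728, 0.2822, 0.0049]
ee_rot: [-2.995, -0.948, -0.002]
ft_force: [-0.3, 0.0, 4.6]
opening: 0.0546
finger_force: 63.9
```

```bash
python3 -m pendant '[[[0,0,-10,0,0,0],[0,0,-30,0,0,0],[0,0,-70,0,0,0],[0,0,-110,0,0,0],[0,0,-150,0,0,0],[0,0,-190,0,0,0],[0,0,-220,0,0,0],[0,0,-240,0,0,0],[0,0,-240,0,0,0]]]'; python3 -c "
from h import *
row([.45,-.25,.25],down(.2))"
```

```text
time: 4.73
tool_pos: [0.5743, 0.2827, 0.2504]
ee_rot: [-2.994, -0.947, -0.015]
ft_force: [0.4, 0.4, -0.3]
opening: 0.0545
finger_force: 63.8
row [-408.   364.4   -2.8] [-0.    -0.01   0.413]
```

```bash
python3 -m pendant '[[[-10,9,0,0,0,0.01],[-30,27,0,0,0,0.03],[-55,49,0,0,0,0.055],[-85,76,0,0,0,0.085],[-115,103,0,0,0,0.115],[-145,130,0,0,0,0.145],[-175,156,0,0,0,0.175],[-205,183,0,0,0,0.205],[-235,210,0,0,0,0.235],[-265,237,0,0,0,0.265],[-295,263,0,0,0,0.295],[-325,290,0,0,0,0.325],[-350,313,0,0,0,0.35],[-375,335,0,0,0,0.375],[-393,351,0,0,0,0.395],[-403,360,0,0,0,0.405],[-408,364,0,0,0,0.413],[-408,364,0,0,0,0.413],[-408,364,0,0,0,0.413]]]'
cat > rs.py <<'E'
from h import *
import sys
p,d,c=grab("wrist",sys.argv[1]);print(tool()[0],tool()[1].as_matrix()[:,0])
h=cv2.cvtColor(p,cv2.COLOR_RGB2HSV);H,S,V=[h[...,i].astype(int) for i in range(3)]
X=cloud(d,c);y=((H>15)&(H<32)&(S>120)&(V>90))
n,l,st,_=cv2.connectedComponentsWithStats(y.astype(np.uint8));k=1+st[1:,4].argmax();print(st[k])
P=X[(l==k)&(d>0)]
for _ in range(8):   # plane fit, trimming lip and edges
    mm=P.mean(0);N=np.linalg.svd(P-mm,full_matrices=False)[2][2];N*=np.sign(N[2])
    e=(P-mm)@N;P2=P[abs(e)<.004];P=P2
s=np.arccos(N[2]);yaw=np.arctan2(-N[1],-N[0]);print("slope",np.degrees(s),"yaw",yaw,np.degrees(yaw),"rms",e.std())
xs=np.array([np.cos(yaw)*np.cos(s),np.sin(yaw)*np.cos(s),np.sin(s)]);ys=np.cross(N,xs)
A=X[(l==k)&(d>0)]-mm;q=np.c_[A@xs,A@ys,A@N]
print("mm",mm,"face x",np.percentile(q[abs(q[:,2])<.004,0],[.5,99.5]),"y",np.percentile(q[:,1],[.5,99.5]),"lip z max",np.percentile(q[:,2],99.5),"x of lip",q[q[:,2]>.006,0].min() if (q[:,2]>.006).any() else None)
r=cv2.minAreaRect((q[abs(q[:,2])<.004,:2]*1000).astype(np.float32));print(r)
E
python3 rs.py w2.png
```

```text
time: 6.32
tool_pos: [0.4474, -0.2499, 0.2432]
ee_rot: [-3.124, -0.313, 0.003]
ft_force: [-0.6, -0.2, -1.4]
opening: 0.0548
finger_force: 63.7
[ 0.4477482  -0.24952087  0.24355568] [ 0.97990848  0.19944506 -0.00101487]
[ 261    0   49   75 3289]
slope 41.43728268509903 yaw 0.23012944337153568 13.185445846883873 rms 0.0006910379491998034
mm [ 0.58618647 -0.22634471  0.07248781] face x [-0.03672775  0.02999763] y [-0.01976431  0.01944074] lip z max 0.001766736026054139 x of lip None
((-3.2947959899902344, -0.0125274658203125), (68.64004516601562, 39.78947448730469), 0.25577569007873535)
```

View pics/w2.png

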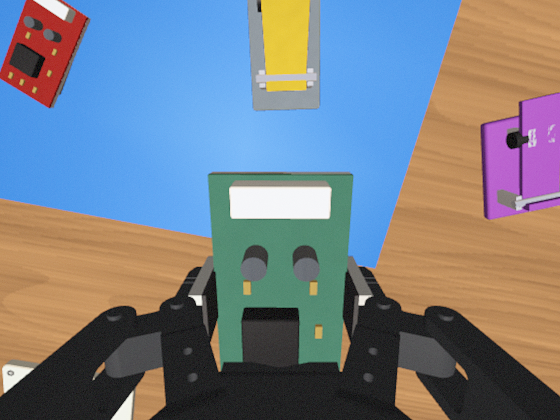

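Board held squarely (rows 172–370). The rest is at (288,50) at the picture's edge, its top cut off; a light bar crosses at row 77. I back off a little to see all of it.

```bash
python3 -m pendant '[[[-15,0,-5,0,0,-0.01],[-35,0,-10,0,0,-0.02],[-50,0,-20,0,0,-0.03],[-55,0,-20,0,0,-0.03],[-55,0,-20,0,0,-0.03],[-55,0,-20,0,0,-0.03]]]'
python3 rs.py w3.png; python3 -c "
import cv2
p=cv2.imread('pics/w3.png');cv2.imwrite('pics/w3c.png',cv2.resize(p[0:200,200:400],(600,600),interpolation=cv2.INTER_CUBIC))"
```

```text
time: 6.87
tool_pos: [0.3947, -0.2608, 0.2642]
ee_rot: [3.121, 0.362, 0.001]
ft_force: [0.8, 0.8, -0.6]
opening: 0.0547
finger_force: 63.8
[ 0.39475115 -0.26083562  0.26391552] [9.73469884e-01 2.28814820e-01 4.04257697e-04]
[270   0  42  20 779]
slope 42.26555656166938 yaw 0.23457609599907114 13.440220275402412 rms 0.0007676733264377314
mm [ 0.56591963 -0.23150416  0.0541276 ] face x [-0.00958729  0.00881325] y [-0.02072806  0.01935784] lip z max 0.0017744967417200363 x of lip None
((-0.2106914520263672, 0.37067604064941406), (39.545291900634766, 19.000598907470703), 88.84996795654297)
```

View pics/w3c.png

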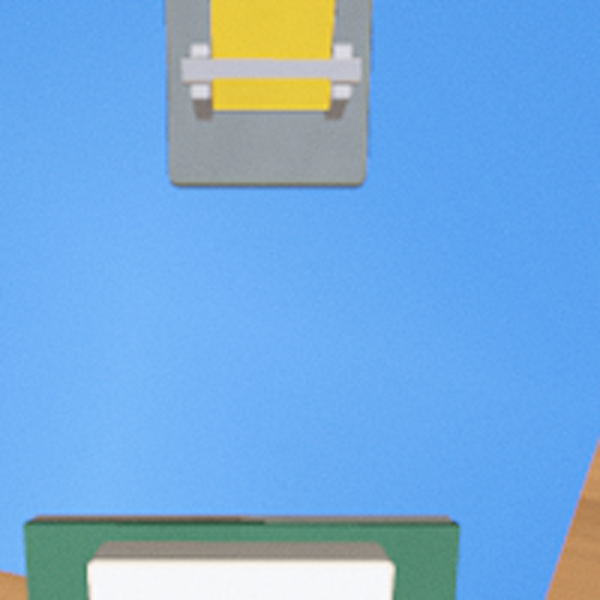

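I moved the wrong way: the rest now only shows at the upper edge. Going forward instead.

```bash
python3 -m pendant '[[[15,0,0,0,0,0],[40,0,0,0,0,0],[70,0,0,0,0,0],[95,0,0,0,0,0],[110,0,0,0,0,0],[118,0,0,0,0,0],[118,0,0,0,0,0],[118,0,0,0,0,0],[118,0,0,0,0,0]]]'
python3 rs.py w4.png; python3 -c "
import cv2
p=cv2.imread('pics/w4.png');cv2.imwrite('pics/w4c.png',cv2.resize(p[0:200,190:390],(600,600),interpolation=cv2.INTER_CUBIC))"
```

```text
time: 7.67
tool_pos: [0.5082, -0.2346, 0.264]
ee_rot: [-3.121, -0.36, 0.002]
ft_force: [-0.6, -0.5, -1.3]
opening: 0.0549
finger_force: 63.7
[ 0.50808824 -0.23474859  0.26432039] [ 9.73870445e-01  2.27103597e-01 -5.58496059e-04]
[ 268   43   48   95 3964]
slope 41.374549725000534 yaw 0.23096250685347666 13.233176868465565 rms 0.0006675284483520611
mm [ 0.60426037 -0.2222083   0.08865501] face x [-0.06156013  0.04465742] y [-0.01979907  0.01948246] lip z max 0.0016384923270398011 x of lip None
((-8.59218978881836, 0.26149940490722656), (40.11671447753906, 107.96300506591797), 89.75390625)
```

View pics/w4c.png

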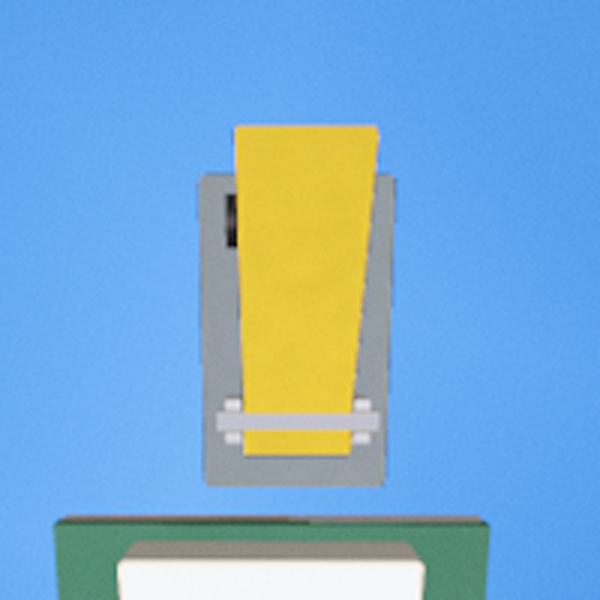

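The full plate is in view (crop (235,127)–(378,127) upper edge, (243,455)–(350,455) foot) with a light bar across its foot at row 421. I take a depth profile down the middle to identify the gutter.

Run:
```python
from h import *
p,d,c=grab("wrist");X=cloud(d,c)
s,yaw=np.radians(41.4),.231
xs=np.array([np.cos(yaw)*np.cos(s),np.sin(yaw)*np.cos(s),np.sin(s)]);N=np.array([-np.cos(yaw)*np.sin(s),-np.sin(yaw)*np.sin(s),np.cos(s)]);ys=np.cross(N,xs)
mm=np.array([ 0.60426037,-0.2222083,0.08865501])
for v in list(range(38,60,2))+list(range(120,166)):
    u=slice(284,292);P=np.median(X[v,u].reshape(-1,3),0);a=P-mm
    print(v,p[v,288],(np.array([a@xs,a@ys,a@N])*1e3).round(1),P[2].round(4))
```

```text
38 [105 172 243] [ -11.1    0.6 -106.4] 0.0015
40 [ 99 171 247] [ -12.5    0.6 -104.9] 0.0017
42 [211 189 129] [44.5  3.1 -3.3] 0.1156
44 [229 197  57] [44.4  3.1 -0.9] 0.1174
46 [229 198  62] [43.   3.1 -0.1] 0.117
48 [228 197  60] [41.3  3.1 -0.3] 0.1158
50 [228 197  59] [39.8  3.1  0.2] 0.1151
52 [229 198  57] [38.   3.   0.4] 0.1141
54 [230 200  64] [36.1  3.   0.1] 0.1126
56 [229 198  58] [34.4  3.   0.2] 0.1116
58 [230 200  61] [32.5  2.9  0.1] 0.1103
120 [232 203  65] [-37.1   1.5  -0. ] 0.0641
121 [232 202  66] [-38.3   1.5   0.1] 0.0634
122 [231 199  61] [-39.5   1.5   0.2] 0.0627
123 [233 203  61] [-41.6   1.4  -0.5] 0.0608
124 [232 201  62] [-42.4   1.4   0.1] 0.0607
125 [234 205  65] [-43.9   1.4   0. ] 0.0596
126 [234 204  67] [-45.3   1.3   0.1] 0.0588
127 [232 201  59] [-46.6   1.3   0.2] 0.058
128 [231 200  62] [-48.4   1.3  -0.1] 0.0566
129 [232 201  60] [-49.3   1.2   0.4] 0.0564
130 [233 203  61] [-51.    1.2   0.2] 0.055
131 [234 203  64] [-52.2   1.2   0.4] 0.0544
132 [234 204  65] [-54.1   1.2  -0. ] 0.0529
133 [233 203  63] [-55.7   1.1  -0.1] 0.0517
134 [234 2
[... 793 characters left out ...]
.0121
152 [126 139 153] [-100.6    0.   -12.9] 0.0125
153 [150 159 166] [-101.5    0.   -12.3] 0.0123
154 [149 158 165] [-102.1    0.   -11.2] 0.0127
155 [151 158 164] [-103.7   -0.   -10.8] 0.0119
156 [153 160 167] [-104.     0.    -9.5] 0.0128
157 [153 160 166] [-105.2   -0.    -8.8] 0.0124
158 [153 160 167] [-106.3   -0.    -8.1] 0.0123
159 [153 160 167] [-107.4   -0.    -7.5] 0.012
160 [152 160 164] [-1.083e+02 -1.000e-01 -6.600e+00] 0.0121
161 [151 156 151] [-1.094e+02 -1.000e-01 -5.900e+00] 0.0119
162 [137 171 222] [-119.1   -0.4  -12.4] 0.0006
163 [112 180 249] [-119.2   -0.3  -11. ] 0.0016
164 [110 176 246] [-120.3   -0.3  -10.3] 0.0013
165 [115 177 245] [-121.4   -0.3   -9.6] 0.0012
```

The gutter is 65.5 mm down-slope of the reference (z ≈ 0.045, as told); the bar is a pivot rod round the hinge axis. Now the board's pose in the hand.

```bash
cat > bd.py <<'E'
from h import *
def board():
    p0,r0=tool();p,d,c=grab("wrist");X=r0.inv().apply((cloud(d,c)-p0).reshape(-1,3)).reshape(d.shape+(3,))
    h=cv2.cvtColor(p,cv2.COLOR_RGB2HSV);H,S,V=[h[...,i].astype(int) for i in range(3)]
    g=(H>60)&(H<95)&(S>60)&(V>25)&(d>0)&(d<.3)
    P=X[g]
    for _ in range(6):
        m=P.mean(0);N=np.linalg.svd(P-m,full_matrices=False)[2][2];N*=-np.sign(N[2]);e=(P-m)@N;P=P[abs(e)<.003]
    return P,m,N
if __name__=="__main__":
    P,m,N=board();print(len(P),"normal(tool)",N.round(4),"mean mm",(m*1e3).round(1))
    print("x max",np.percentile(P[:,0],[50,99,99.8])*1e3,"y",np.percentile(P[:,1],[.3,99.7])*1e3)
    a=P[P[:,0]>np.percentile(P[:,0],95)-.0];print("z at pts",np.median(P[:,2])*1e3)
    # long-edge directions
    xs=np.arange(.015,.05,.004)
    for k in(0,1):
        e=[(np.percentile(P[abs(P[:,0]-x)<.002,1],[1,99])[k]) for x in xs];print("edge slope",np.polyfit(xs,e,1))
E
python3 bd.py
```

```text
15664 normal(tool) [-5.e-04 -8.e-03 -1.e+00] mean mm [ 12.6   1.1 -23.6]
x max [14.13921812 52.46525531 52.87114908] y [-27.55274737  27.83123374]
z at pts -23.587245879544174
edge slope [-0.00267132 -0.02727495]
edge slope [0.00871945 0.0273002 ]
```

```bash
cat > tg.py <<'E'
from h import *
import sys
s,yaw=np.radians(41.4),.231
T=down(yaw,s);M=T.as_matrix();xs,N=M[:,0],-M[:,2]
O=np.array([.60426,-.22221,.08866])-.0655*xs
def tgt(dx,dz,x0=.0511,zt=-.0156): return O+(x0+dx)*xs+(zt+dz)*N
if __name__=="__main__":
    print(O);row(tgt(float(sys.argv[1])/1e3,float(sys.argv[2])/1e3),T)
    p,r=tool();q=T.inv().apply(p-tgt(0,0))*1e3;print("off target x,y,z(tool)",q.round(1),"rot err",(T.inv()*r).as_rotvec().round(4),ctrl.observe()["ft_force"].round(1))
E
python3 tg.py 8 70
```

```text
[ 0.55643278 -0.23345889  0.04534407]
row [ 55.7   9.5 139.4] [ 0.001  0.722 -0.002]
off target x,y,z(tool) [  58.4   -9.6 -211.4] rot err [-0.001  -0.7225  0.002 ] [ 0.4 -0.6 -0.7]
```

```bash
python3 -m pendant '[[[10,2,0,0,0.08,0],[25,4,0,0,0.18,0],[40,7,5,0,0.29,0],[50,9,15,0,0.40,0],[56,9.5,30,0,0.50,0],[56,9.5,50,0,0.59,0],[56,9.5,75,0,0.66,0],[56,9.5,100,0,0.70,0],[56,9.5,120,0,0.722,0],[56,9.5,132,0,0.722,0],[56,9.5,139,0,0.722,0],[56,9.5,139,0,0.722,0],[56,9.5,139,0,0.722,0],[56,9.5,139,0,0.722,0]]]'; python3 tg.py 6 6; python3 bd.py; python3 -c "
from h import *
grab('side','s1.png');p=cv2.imread('pics/s1.png')[120:230,250:400];cv2.imwrite('pics/s1c.png',cv2.resize(p,None,fx=5,fy=5))"
```

```text
time: 8.98
tool_pos: [0.5667, -0.2319, 0.1272]
ee_rot: [-2.847, -0.33, -1.079]
ft_force: [0.8, -0.4, -0.4]
opening: 0.0545
finger_force: 63.7
[ 0.55643278 -0.23345889  0.04534407]
row [-4.9 -1.  64.1] [ 0.003 -0.001  0.001]
off target x,y,z(tool) [ 10.8   0.8 -70.1] rot err [-0.0026  0.0015 -0.0007] [ 0.8 -0.4 -0.4]
15722 normal(tool) [-5.e-04 -8.e-03 -1.e+00] mean mm [ 12.7   0.8 -23.3]
x max [14.28477448 52.69736043 53.05370877] y [-27.69165333  27.68316422]
z at pts -23.29281790264442
edge slope [-0.01111537 -0.02707857]
edge slope [0.01104254 0.02710475]
```

View pics/s1c.png

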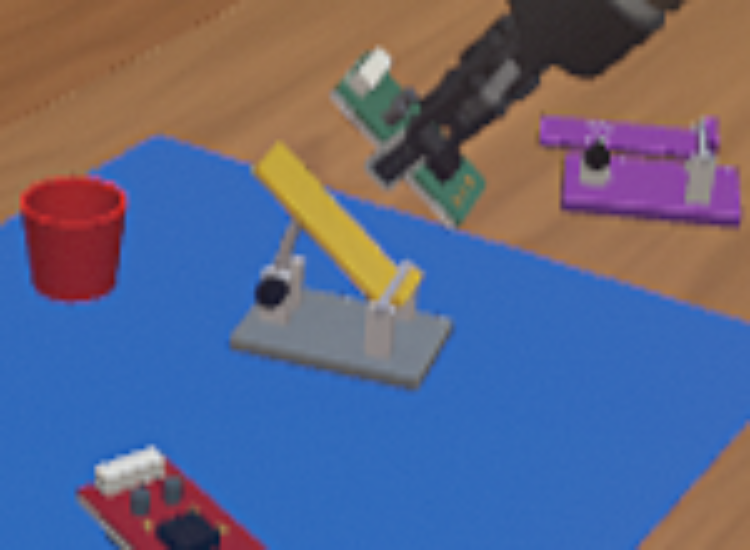

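The held board is parallel to the plate, above it and square. Lower it to 6 mm off the face.

```bash
python3 -m pendant '[[[-2,-0.5,12,0,0,0],[-4,-0.8,28,0,0,0],[-5,-0.8,42,0,0,0],[-5,-0.8,52,0,0,0],[-5,-0.8,59,0,0,0],[-5,-0.8,63,0,0,0],[-5,-0.8,64,0,0,0],[-5,-0.8,64,0,0,0],[-5,-0.8,64,0,0,0]]]'; python3 tg.py 4 0
```

```text
time: 9.83
tool_pos: [0.6031, -0.2217, 0.0745]
ee_rot: [-2.847, -0.329, -1.076]
ft_force: [0.4, 0.2, -1.1]
opening: 0.0545
finger_force: 63.8
[ 0.55643278 -0.23345889  0.04534407]
row [-0.3  0.7  5.7] [ 0.001  0.    -0.001]
off target x,y,z(tool) [ 4.3 -0.7 -5.7] rot err [-0.0012 -0.0001  0.0007] [ 0.4  0.2 -1.1]
```

Now feel for the face in small steps.

```bash
for i in 1 2 3; do :; done; python3 -m pendant '[[[0,0.5,1,0,0,0],[0,0.5,2,0,0,0],[0,0.5,3,0,0,0],[0,0.5,4,0,0,0],[0,0.5,4,0,0,0],[0,0.5,4,0,0,0]]]'; python3 tg.py 4 0;  python3 -m pendant '[[[0,0,0.5,0,0,0],[0,0,1,0,0,0],[0,0,1.5,0,0,0],[0,0,1.5,0,0,0],[0,0,1.5,0,0,0]]]'; python3 tg.py 4 0
```

```text
time: 10.33
tool_pos: [0.6056, -0.2214, 0.0709]
ee_rot: [-2.847, -0.328, -1.075]
ft_force: [-0.4, 0.4, -2.1]
opening: 0.0545
finger_force: 63.8
[ 0.55643278 -0.23345889  0.04534407]
row [0.2 0.5 1.3] [ 0.001  0.001 -0.001]
off target x,y,z(tool) [ 3.8 -0.5 -1.3] rot err [-0.0007 -0.0007  0.001 ] [-0.4  0.4 -2.1]
time: 10.75
tool_pos: [0.606, -0.2213, 0.0706]
ee_rot: [-2.846, -0.327, -1.075]
ft_force: [-10.0, -0.1, 8.3]
opening: 0.0547
finger_force: 65.0
[ 0.55643278 -0.23345889  0.04534407]
row [0.1 0.5 0.9] [ 0.001  0.    -0.002]
off target x,y,z(tool) [ 3.9 -0.5 -0.9] rot err [-0.0009 -0.0001  0.0016] [-10.   -0.1   8.3]
```

Face contact (about 13 N). Ease off and slide down to the lip.

```bash
python3 -m pendant '[[[0,0,-0.7,0,0,0],[-0.7,0.2,-0.7,0,0,0],[-1.4,0.4,-0.7,0,0,0],[-2.1,0.4,-0.7,0,0,0],[-2.8,0.4,-0.7,0,0,0],[-2.8,0.4,-0.7,0,0,0],[-2.8,0.4,-0.7,0,0,0]]]'; python3 tg.py 0 0;  python3 -m pendant '[[[-0.5,0,0,0,0,0],[-1,0,0,0,0,0],[-1.5,0,0,0,0,0],[-1.5,0,0,0,0,0]]]'; python3 tg.py 0 0
```

```text
time: 11.33
tool_pos: [0.6058, -0.2218, 0.0705]
ee_rot: [-2.844, -0.331, -1.081]
ft_force: [-1.8, 2.0, 6.0]
opening: 0.0549
finger_force: 64.3
[ 0.55643278 -0.23345889  0.04534407]
row [-3.6  0.   0.9] [ 0.    -0.004  0.001]
off target x,y,z(tool) [ 3.6 -0.  -0.9] rot err [-0.0001  0.0039 -0.0011] [-1.8  2.   6. ]
time: 11.67
tool_pos: [0.6058, -0.2218, 0.0705]
ee_rot: [-2.842, -0.333, -1.084]
ft_force: [0.4, 4.2, 7.2]
opening: 0.0546
finger_force: 64.2
[ 0.55643278 -0.23345889  0.04534407]
row [-3.6  0.1  0.9] [-0.    -0.006  0.002]
off target x,y,z(tool) [ 3.6 -0.1 -0.9] rot err [ 0.0004  0.0063 -0.0023] [0.4 4.2 7.2]
```

```bash
python3 bd.py; python3 tg.py 0 0; python3 -c "
from h import *
print(ctrl.observe())
grab('wrist','w5.png');grab('side','s2.png');p=cv2.imread('pics/s2.png')[120:230,250:400];cv2.imwrite('pics/s2c.png',cv2.resize(p,None,fx=5,fy=5))"
```

```text
2772 normal(tool) [ 0.2311 -0.5588 -0.7965] mean mm [ 42.1 -37.   11.8]
x max [ 24.94976734 150.48677498 152.87173461] y [-197.37610125   20.75056392]
z at pts -23.00965435365981
[ 0.55643278 -0.23345889  0.04534407]
row [-3.6  0.   0.9] [-0.    -0.006  0.002]
off target x,y,z(tool) [ 3.6 -0.  -0.9] rot err [ 0.0003  0.0063 -0.0024] [1.3 2.3 7.3]
{'time': 11.7167, 'joint_pos': array([-0.58028024,  0.41012878, -0.52336044,  0.0863318 ,  0.50431898,
        2.47321804]), 'dq': array([ 0.00100444, -0.00104787, -0.00148483,  0.00115374, -0.00263097,
        0.00038135]), 'effort': array([ -2.0895385 , -35.58026075,  17.51435459,  -3.03003207,
        -0.39967937,  -0.22877036]), 'tool_pos': array([ 0.60582575, -0.22180123,  0.07050928]), 'ee_rot': array([-2.84189207, -0.3333016 , -1.08432368]), 'ft_force': array([1.27195483, 2.34813228, 7.26631768]), 'ft_torque': array([ 0.70513247, -0.21915039,  0.30614132]), 'finger_force': 64.23034250736237, 'opening': 0.054679227076252786}Traceback (most recent call last):
  File "bd.py", line 17, in <module>
    e=[(np.percentile(P[abs(P[:,0]-x)<.002,1],[1,99])[k]) for x in xs];print("edge slope",np.polyfit(xs,e,1))
        ~~~~~~~~~~~~~^^^^^^^^^^^^^^^^^^^^^^^^^^^^^^^^
    return _quantile_unchecked(
        a, q, axis, out, overwrite_input, method, keepdims, weights)
    return _ureduce(a,
                    func=_quantile_ureduce_func,
    ...<5 lines>...
                    overwrite_input=overwrite_input,
                    method=method)
    r = func(a, **kwargs)
    result = _quantile(arr,
                       quantiles=q,
    ...<2 lines>...
                       out=out,
                       weights=wgt)
    slices_having_nans = np.isnan(arr[-1, ...])
                                  ~~~^^^^^^^^^
IndexError: index -1 is out of bounds for axis 0 with size 0
```

View pics/s2c.png

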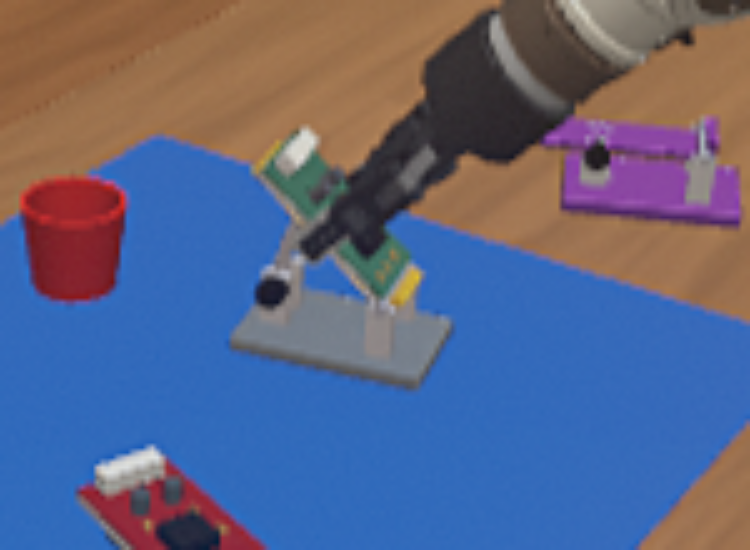

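Side view: the board lies along the plate, foot by the yellow lip. I check the strip of plate showing above the head in the wrist camera.

Run:
```python
from h import *
from tg import O,T
p,d,c=grab("wrist");X=T.inv().apply((cloud(d,c)-O).reshape(-1,3)).reshape(d.shape+(3,))*1e3
X[...,2]*=-1;X[...,1]*=-1
h=cv2.cvtColor(p,cv2.COLOR_RGB2HSV);H,S,V=[h[...,i].astype(int) for i in range(3)]
g=(H>60)&(H<95)&(S>60)&(V>25)&(d>0)&(abs(X[...,2])<25)&(abs(X[...,1])<40)&(X[...,0]<130)
y=(H>15)&(H<32)&(S>120)&(V>90)&(d>0)&(abs(X[...,2])<25)&(abs(X[...,1])<40)
G=X[g];print("green",len(G),"x",np.percentile(G[:,0],[.2,1,50,99,99.8]).round(1),"y",np.percentile(G[:,1],[.3,99.7]).round(1))
F=G[abs(G[:,2]-9)<3];A=np.c_[F[:,:2],np.ones(len(F))];print("face z=ax+by+c",np.linalg.lstsq(A,F[:,2],rcond=None)[0].round(4))
Y=X[y];print("yel",len(Y),np.percentile(Y,[1,50,99],axis=0).round(1).tolist())
p5=cv2.imread("pics/w5.png");cv2.imwrite("pics/w5c.png",p5)
v,u=np.nonzero(g&(X[...,0]>60));print(u.min(),u.max(),v.min(),v.max())
```

```text
green 15877 x [ 19.4  21.4  68.8 107.3 107.7] y [-27.7  27.8]
face z=ax+by+c [-4.0000e-04 -7.1000e-03  8.6308e+00]
yel 838 [[35.7, -18.9, -1.3], [108.2, -2.7, 0.8], [109.8, 18.7, 11.5]]
208 352 174 290
```

View pics/w5.png

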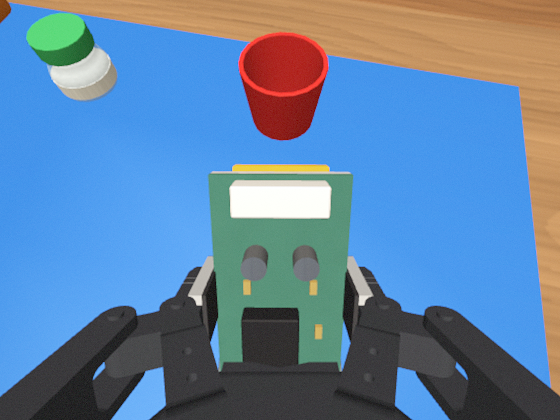

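Wrist view: board centred (cols 208–352), with only ~2.3 mm of yellow showing at row 168, so the foot hangs 3.7 mm short of the lip and is being held up. Lift a little off the face and see where it is free.

```bash
python3 -m pendant '[[[0.5,0,-1,0,0,0],[1,0,-2,0,0,0],[1,0,-3,0,0,0],[1,0,-3,0,0,0],[1,0,-3,0,0,0]]]'; python3 tg.py 0 0;  python3 -m pendant '[[[0,0,-1,0,0,0],[0,0,-2,0,0,0],[0,0,-3,0,0,0],[0,0,-3,0,0,0],[0,0,-3,0,0,0]]]'; python3 tg.py 0 0
```

```text
time: 12.28
tool_pos: [0.603, -0.2231, 0.0715]
ee_rot: [-2.846, -0.33, -1.078]
ft_force: [3.2, 0.1, 3.7]
opening: 0.0546
finger_force: 64.1
[ 0.55643278 -0.23345889  0.04534407]
row [-1.9 -0.6  3.7] [ 0.002 -0.002  0.   ]
off target x,y,z(tool) [ 1.9  0.6 -3.7] rot err [-0.0016  0.0016 -0.0004] [3.2 0.1 3.7]
time: 12.7
tool_pos: [0.5993, -0.2231, 0.072]
ee_rot: [-2.847, -0.327, -1.073]
ft_force: [0.5, 0.2, -1.2]
opening: 0.0547
finger_force: 63.9
[ 0.55643278 -0.23345889  0.04534407]
row [0.4 0.2 6.4] [ 0.001  0.002 -0.002]
off target x,y,z(tool) [-0.4 -0.2 -6.4] rot err [-0.0007 -0.0019  0.0018] [ 0.5  0.2 -1.2]
```

```bash
python3 -m pendant '[[[1,0,0,0,0,0],[1,0,1,0,0,0],[1,0,2,0,0,0],[1,0,2,0,0,0],[1,0,2,0,0,0]]]'; python3 tg.py 0 0;  python3 -m pendant '[[[0,0,0.7,0,0,0],[0,0,1.3,0,0,0],[0,0,2,0,0,0],[0,0,2,0,0,0],[0,0,2,0,0,0]]]'; python3 tg.py 0 0
```

```text
time: 13.12
tool_pos: [0.6015, -0.2225, 0.0713]
ee_rot: [-2.847, -0.328, -1.073]
ft_force: [-1.3, -0.5, -1.0]
opening: 0.0548
finger_force: 64.2
[ 0.55643278 -0.23345889  0.04534407]
row [-0.8  0.4  4.4] [ 0.     0.002 -0.002]
off target x,y,z(tool) [ 0.8 -0.4 -4.4] rot err [-0.0003 -0.0017  0.0017] [-1.3 -0.5 -1. ]
time: 13.53
tool_pos: [0.6031, -0.2223, 0.0705]
ee_rot: [-2.847, -0.328, -1.075]
ft_force: [-4.7, -0.6, 4.6]
opening: 0.0549
finger_force: 64.7
[ 0.55643278 -0.23345889  0.04534407]
row [-1.5  0.1  2.7] [ 0.001  0.001 -0.001]
off target x,y,z(tool) [ 1.5 -0.1 -2.7] rot err [-0.0008 -0.0007  0.0012] [-4.7 -0.6  4.6]
```

Contact is at about x≈1.5–3.6 mm, not at the lip, so something at the gutter (rod or its posts) is in the way. One look at the gutter with depth settles it.

```bash
python3 -m pendant '[[[0,0,-8,0,0,0],[0,0,-25,0,0,0],[-10,0,-50,0,0,0],[-30,0,-80,0,0,0],[-55,0,-105,0,0,0],[-80,0,-125,0,0,0],[-90,0,-130,0,0,0],[-90,0,-130,0,0,0],[-90,0,-130,0,0,0]]]'
python3 - <<'E'
from h import *
from tg import O,T
p,d,c=grab("wrist","w6.png");X=T.inv().apply((cloud(d,c)-O).reshape(-1,3)).reshape(d.shape+(3,))*1e3
X[...,2]*=-1;X[...,1]*=-1;np.savez("w6.npz",p=p,X=X)
ok=(d>0)
for y0 in range(-36,40,4):
    s=ok&(abs(X[...,1]-y0)<2)
    print(y0,[ (x0,np.percentile(X[s&(abs(X[...,0]-x0)<1)][:,2],85).round(1)) for x0 in range(-12,17,2) if (s&(abs(X[...,0]-x0)<1)).sum()>2])
q=p[0:200,180:400];cv2.imwrite("pics/w6c.png",cv2.resize(q[:,:,::-1],(660,600),interpolation=cv2.INTER_CUBIC))
E
```

```text
time: 14.28
tool_pos: [0.4538, -0.2582, 0.109]
ee_rot: [-2.848, -0.327, -1.077]
ft_force: [1.0, 0.7, -1.2]
opening: 0.0548
finger_force: 64.0
-36 [(-12, np.float64(-32.8)), (-10, np.float64(-34.3)), (-8, np.float64(-36.3)), (-6, np.float64(-38.8)), (-4, np.float64(-39.8)), (-2, np.float64(-41.3)), (0, np.float64(-42.5)), (2, np.float64(-44.8)), (4, np.float64(-46.8)), (6, np.float64(-49.1)), (8, np.float64(-50.5)), (10, np.float64(-52.1)), (12, np.float64(-53.4)), (14, np.float64(-54.8)), (16, np.float64(-56.9))]
-32 [(-12, np.float64(-32.5)), (-10, np.float64(-33.1)), (-2, np.float64(-42.0)), (0, np.float64(-42.3)), (2, np.float64(-44.6)), (4, np.float64(-46.2)), (6, np.float64(-48.2)), (8, np.float64(-48.9)), (10, np.float64(-51.7)), (12, np.float64(-52.5)), (14, np.float64(-55.8)), (16, np.float64(-56.4))]
-28 [(-12, np.float64(141.4)), (-10, np.float64(141.8)), (-8, np.float64(141.2)), (-6, np.float64(141.8)), (-4, np.float64(141.7)), (-2, np.float64(141.5)), (0, np.float64(141.5)), (2, np.float64(141.7)), (4, np.float64(141.6)), (6, np.float64(141.4)), (8, np.float64(141.5)), (1
[... 5328 characters left out ...]
(16, np.float64(140.5))]
32 [(-12, np.float64(-31.9)), (-10, np.float64(-33.9)), (-2, np.float64(-9.6)), (0, np.float64(-23.9)), (2, np.float64(-44.5)), (4, np.float64(-46.1)), (6, np.float64(-48.4)), (8, np.float64(-49.3)), (10, np.float64(-51.2)), (12, np.float64(-52.5)), (14, np.float64(-55.4)), (16, np.float64(-56.8))]
36 [(-12, np.float64(-32.9)), (-10, np.float64(-33.8)), (-8, np.float64(-36.3)), (-6, np.float64(-38.1)), (-4, np.float64(-39.9)), (-2, np.float64(-41.1)), (0, np.float64(-43.0)), (2, np.float64(-44.8)), (4, np.float64(-46.6)), (6, np.float64(-48.8)), (8, np.float64(-50.2)), (10, np.float64(-51.8)), (12, np.float64(-54.1)), (14, np.float64(-55.3)), (16, np.float64(-56.6))]
```

View pics/w6c.png

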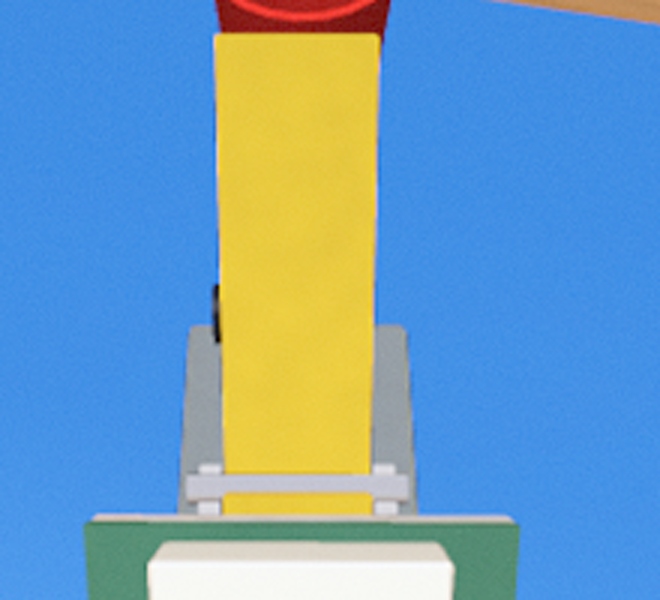

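The crop shows the plate (rows 35–515) with the rod at row 487 spanning cols 187–408, and post blocks either side at cols 210 and 385. I redo the profile without the held board.

Run:
```python
import numpy as np
X=np.load("w6.npz")["X"].reshape(-1,3);X=X[(abs(X[:,2])<14)]
for y0 in (-28,-24,-12,0,12,24,28):
    s=abs(X[:,1]-y0)<1.5
    print(y0,[(x0,float(np.median(X[s&(abs(X[:,0]-x0)<.5)][:,2]).round(1))) for x0 in range(-8,11) if (s&(abs(X[:,0]-x0)<.5)).sum()>1])
```

```text
-28 [(-4, 2.2), (-3, 3.7), (-2, 4.0), (-1, 4.3), (0, 4.6), (1, 5.1), (2, 4.3), (3, 4.2), (4, 2.0)]
-24 [(-6, 5.3), (-5, 5.3), (-4, 3.9), (-3, 3.8), (-2, 4.5), (-1, 4.1), (0, 4.6), (1, 4.3), (2, 4.1), (3, 3.3), (4, 0.5), (5, -3.9)]
-12 [(-5, 10.4), (-4, 11.2), (-3, 10.6), (-2, 10.4), (-1, 11.2), (0, 5.5), (1, 4.3), (2, 4.3), (3, 3.2), (4, 1.3), (5, 0.8), (6, 1.3), (7, -0.1), (8, 1.3), (9, 0.1), (10, 0.1)]
0 [(-5, 9.8), (-4, 10.9), (-3, 10.0), (-2, 11.1), (-1, 11.3), (0, 9.8), (1, 4.7), (2, 4.0), (3, 3.0), (4, 1.4), (5, 0.6), (6, 0.5), (7, 0.2), (8, 0.2), (9, 0.5), (10, 0.6)]
12 [(-5, 10.6), (-4, 10.8), (-3, 9.8), (-2, 10.3), (-1, 10.8), (0, 9.7), (1, 4.4), (2, 4.4), (3, 2.7), (4, 1.1), (5, 0.3), (6, 0.2), (7, 0.4), (8, 0.6), (9, 0.4), (10, 0.5)]
24 [(-6, 5.3), (-5, 5.1), (-4, 4.8), (-3, 4.0), (-2, 4.3), (-1, 5.2), (0, 4.1), (1, 3.7), (2, 3.7), (3, 3.3), (4, 1.7), (5, -3.3)]
28 [(-4, 2.9), (-3, 3.4), (-2, 4.2), (-1, 3.9), (0, 4.3), (1, 4.3), (2, 4.1), (3, 3.1), (4, 2.3), (5, -3.8)]
```

Run:
```python
import numpy as np
f=np.load("w6.npz");p=f["p"].astype(int);X=f["X"]
m=(p.max(2)<70)&(X[...,2]<-2)&(abs(X[...,1])<60)&(X[...,0]<120)&(X[...,0]>-40)
print(m.sum(),np.percentile(X[m],[2,50,98],axis=0).round(1))
# same from side camera, first frame
from h import *
from tg import O,T
f=np.load("f0.npz")
for n,P,D in(("side",f["sp"],f["sd"]),):
    Y=T.inv().apply((cloud(D,cam(n))-O).reshape(-1,3)).reshape(D.shape+(3,))*1e3;Y[...,1:]*=-1
    k=(D>0)&(Y[...,0]>-30)&(Y[...,0]<110)&(Y[...,2]<-4)&(Y[...,2]>-80)&(abs(Y[...,1])<45)
    W=cloud(D,cam(n))*1e3
    for nm,c in(("black",P.max(2)<70),("light",(P.min(2)>130))):
        s=k&c;print(nm,s.sum(),"b",np.percentile(Y[s],[3,50,97],axis=0).round(1).tolist(),"world z",np.percentile(W[s][:,2],[3,50,97]).round(1))
```

```text
16 [[ 39.2  24.4 -47.9]
 [ 45.5  24.6 -43.9]
 [ 54.4  25.4 -41.4]]
black 27 b [[39.6, 14.8, -58.2], [46.6, 24.6, -49.9], [53.4, 28.3, -42.7]] world z [31.5 38.6 46.4]
light 67 b [[-21.8, -21.2, -68.7], [-2.2, 22.2, -21.1], [56.5, 28.3, -7.0]] world z [14.3 28.9 47.5]
```

The rod (4 mm radius about the hinge axis) is evidently solid. The lower edge can still reach the lip over the rod at a very small tilt. Go back above the gutter and find the contact height at the lip.

```bash
python3 tg.py 0.8 7
```

```text
[ 0.55643278 -0.23345889  0.04534407]
row [ 88.3  -0.9 125.9] [ 0.002 -0.001  0.   ]
off target x,y,z(tool) [ -87.6    0.6 -132.8] rot err [-0.0023  0.0006 -0.    ] [ 0.2  0.2 -0. ]
```

```bash
python3 -m pendant '[[[15,0,5,0,0,0],[40,-0.5,20,0,0,0],[65,-0.8,40,0,0,0],[82,-0.8,65,0,0,0],[88.5,-0.8,90,0.002,0,0],[88.5,-0.8,108,0.002,0,0],[88.5,-0.8,119,0.002,0,0],[88.5,-0.8,124,0.002,0,0],[88.5,-0.8,126,0.002,0,0],[88.5,-0.8,126,0.002,0,0],[88.5,-0.8,126,0.002,0,0]]]'; python3 tg.py 0 0; python3 -m pendant '[[[0,0,1,0,0,0],[0,0,2,0,0,0],[0,0,3,0,0,0],[0,0,3,0,0,0],[0,0,3,0,0,0]]]'; python3 tg.py 0 0;python3 -m pendant '[[[0,0,0.5,0,0,0],[0,0,1,0,0,0],[0,0,1.5,0,0,0],[0,0,1.5,0,0,0],[0,0,1.5,0,0,0]]]'; python3 tg.py 0 0
```

```text
time: 15.25
tool_pos: [0.5993, -0.2228, 0.0728]
ee_rot: [-2.845, -0.329, -1.074]
ft_force: [0.0, -0.0, -1.9]
opening: 0.0547
finger_force: 64.0
[ 0.55643278 -0.23345889  0.04534407]
row [-0.2  0.5  7. ] [-0.001  0.    -0.001]
off target x,y,z(tool) [ 0.2 -0.5 -7. ] rot err [ 0.0006 -0.0003  0.0011] [ 0.  -0.  -1.9]
time: 15.67
tool_pos: [0.6015, -0.2226, 0.0707]
ee_rot: [-2.846, -0.329, -1.075]
ft_force: [-2.3, -1.7, 2.1]
opening: 0.0547
finger_force: 64.4
[ 0.55643278 -0.23345889  0.04534407]
row [-0.5  0.2  4. ] [ 0.    -0.    -0.001]
off target x,y,z(tool) [ 0.5 -0.2 -4. ] rot err [-0.      0.0001  0.0008] [-2.3 -1.7  2.1]
time: 16.08
tool_pos: [0.6024, -0.2224, 0.0698]
ee_rot: [-2.846, -0.329, -1.076]
ft_force: [-6.6, -1.9, 6.6]
opening: 0.0547
finger_force: 65.1
[ 0.55643278 -0.23345889  0.04534407]
row [-0.6  0.2  2.7] [ 0.    -0.    -0.001]
off target x,y,z(tool) [ 0.6 -0.2 -2.7] rot err [-0.0002  0.0002  0.0008] [-6.6 -1.9  6.6]
```

Contact begins 4 mm above the face, on the rod. Lay the head back by ~2° with the foot against the lip, then check plane and edges with the wrist camera.

```bash
cat > ck.py <<'E'
from h import *
from tg import O,T
p,d,c=grab("wrist");X=T.inv().apply((cloud(d,c)-O).reshape(-1,3)).reshape(d.shape+(3,))*1e3
X[...,1:]*=-1
h=cv2.cvtColor(p,cv2.COLOR_RGB2HSV);H,S,V=[h[...,i].astype(int) for i in range(3)]
g=(H>60)&(H<95)&(S>60)&(V>25)&(d>0)&(abs(X[...,2]-9)<5)&(abs(X[...,1])<40)&(X[...,0]<130)
G=X[g];a,b,k=np.linalg.lstsq(np.c_[G[:,:2],np.ones(len(G))],G[:,2],rcond=None)[0]
print("board head x",np.percentile(G[:,0],[.2,99.6]).round(1),"y",np.percentile(G[:,1],[.3,99.7]).round(1),"pitch deg",np.degrees(a).round(2),"roll",np.degrees(b).round(2),"underside z foot/head",round(k-8,1),round(k+104*a-8,1))
y=(H>15)&(H<32)&(S>120)&(V>90)&(d>0)&(abs(X[...,2])<4)&(abs(X[...,1])<16)&(X[...,0]>95)
print("plate strip",y.sum(),np.percentile(X[y],[1,50,99],axis=0)[:,[0,2]].round(1).tolist() if y.any() else "")
E
python3 -m pendant '[[[-0.3,0,0,0,-0.01,0],[-0.6,0,0,0,-0.02,0],[-1,0,0,0,-0.03,0],[-1.3,0,0,0,-0.035,0],[-1.3,0,0,0,-0.035,0],[-1.3,0,0,0,-0.035,0]]]'; python3 tg.py 0 0; python3 ck.py
```

```text
time: 16.58
tool_pos: [0.6019, -0.2225, 0.0694]
ee_rot: [-2.867, -0.332, -1.028]
ft_force: [-5.6, -2.2, 6.4]
opening: 0.0547
finger_force: 65.0
[ 0.55643278 -0.23345889  0.04534407]
row [0.2 0.2 2.7] [-0.     0.034 -0.   ]
off target x,y,z(tool) [-0.1 -0.2 -2.7] rot err [ 0.0001 -0.0338  0.0004] [-5.6 -2.2  6.4]
board head x [ 16.8 104.7] y [-27.5  27.9] pitch deg -2.15 roll -0.42 underside z foot/head 4.3 0.4
plate strip 1121 [[104.4, -1.8], [107.3, 0.4], [109.9, 2.0]]
```

Foot 0.7 mm from the lip, tilt 2.1°, head on the face, centred within 0.5 mm. Nudge onto the lip, relax, release slowly.

```bash
python3 -m pendant '[[[-0.4,0,0,0,0,0],[-0.8,0,0,0,-0.003,0],[-0.8,0,-0.3,0,-0.003,0],[-0.8,0,-0.3,0,-0.003,0],[-0.8,0,-0.3,0,-0.003,0]]]' 255 20; python3 ck.py; python3 -m pendant '[[[0,0,0,0,0,0],[0,0,0,0,0,0],[0,0,0,0,0,0]]]' 130 20;  python3 -m pendant '[[[0,0,0,0,0,0],[0,0,0,0,0,0],[0,0,0,0,0,0],[0,0,0,0,0,0],[0,0,0,0,0,0],[0,0,0,0,0,0]]]' 0 20;python3 ck.py
```

```text
time: 17.05
tool_pos: [0.6018, -0.2225, 0.0693]
ee_rot: [-2.868, -0.334, -1.026]
ft_force: [-1.5, -1.0, 7.2]
opening: 0.0546
finger_force: 64.7
board head x [ 16.7 104.6] y [-27.5  27.9] pitch deg -2.18 roll -0.4 underside z foot/head 4.4 0.4
plate strip 1118 [[104.4, -1.3], [107.3, 0.4], [109.8, 1.8]]
time: 17.35
tool_pos: [0.6018, -0.2225, 0.0693]
ee_rot: [-2.868, -0.334, -1.026]
ft_force: [-1.5, -1.0, 5.4]
opening: 0.0544
finger_force: 64.7
time: 17.85
tool_pos: [0.6005, -0.222, 0.0675]
ee_rot: [-2.868, -0.332, -1.02]
ft_force: [0.6, 0.5, 0.8]
opening: 0.085
finger_force: 0.0
board head x [ 14.2 103.7] y [-27.4  28. ] pitch deg -2.24 roll -0.02 underside z foot/head 4.5 0.4
plate strip 1350 [[103.4, -1.9], [106.8, 0.4], [109.8, 1.8]]
```

The board stands on the lip, unchanged after release. Withdraw straight back and check once more.

```bash
python3 -m pendant '[[[0,0,-5,0,0,0],[0,0,-15,0,0,0],[0,0,-30,0,0,0],[0,0,-50,0,0,0],[0,0,-75,0,0,0],[0,0,-100,0,0,0],[0,0,-120,0,0,0],[0,0,-130,0,0,0],[0,0,-130,0,0,0],[0,0,-130,0,0,0]]]' 0; python3 ck.py
python3 - <<'E'
from h import *
from tg import O,T
p,d,c=grab("wrist");X=T.inv().apply((cloud(d,c)-O).reshape(-1,3)).reshape(d.shape+(3,))*1e3;X[...,1:]*=-1
h=cv2.cvtColor(p,cv2.COLOR_RGB2HSV);H,S,V=[h[...,i].astype(int) for i in range(3)]
y=(H>15)&(H<32)&(S>120)&(V>90)&(d>0)&(abs(X[...,1])<17)&(abs(X[...,2])<14);Y=X[y]
a=Y[Y[:,0]<20];b=Y[Y[:,0]>90];print("lip",len(a),np.percentile(a,[2,50,98],axis=0).round(1).tolist() if len(a) else"","strip",len(b),np.median(b,0).round(1))
E
```

```text
time: 18.73
tool_pos: [0.5206, -0.2418, 0.1699]
ee_rot: [-2.87, -0.332, -1.024]
ft_force: [0.1, -0.6, -0.4]
opening: 0.0856
finger_force: 0.0
board head x [  1.  103.5] y [-27.2  27.9] pitch deg -2.24 roll -0.02 underside z foot/head 4.5 0.4
plate strip 318 [[103.9, -1.2], [106.7, 0.4], [109.6, 2.0]]
lip 249 [[-7.5, -16.2, 9.3], [-4.2, 0.5, 10.6], [12.3, 16.5, 13.9]] strip 342 [107.1  -0.2   0.3]
```

```bash
python3 -c "
from plant import ctrl
print(ctrl.sign_off())"
```

```text
the job is handed in; nothing more can be done
None
```

The green board is handed in leaning on the yellow rest, connector up, component side out, foot on the lip and centred to about 0.5 mm, but not perfectly flat: a solid hinge rod in the gutter holds its foot about 4 mm off the face (about 2.2° tilt, head touching); the backstop slope showed no change, and nothing else was handled.

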